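# Weigh the ripe ash brick from the back of the ripening grid

## Robot

A 6-joint arm with a two-finger parallel gripper is mounted at the origin on the work surface. World frame = base frame: x ahead of the robot, y to its left, z up, the work surface at z = 0. Lengths are in m, angles in degrees, forces in N, time in s.
With the tool pointing down it reaches from about 0.425 to 0.95 m from the base axis. Payload 3.5 kg.
Tool frame: the origin (TCP) lies between the finger pads; the fingertips stand 25 mm ahead of it and the grasp point (between the pads) lies 6 mm ahead of it; z points along the fingers, y is the line along which they close (so a half turn about z gives the same grasp; the last joint's range is limited). The gripper opens to 85 mm and grips with 20 to 120 N. Pads are 22 mm wide; open, the fingers measure 114 mm over their backs; the gripper's body (76 mm by 85 mm) begins 54 mm behind the grasp point. The pads swing forward as they close: fully open they stand 13 mm farther back than shut.
Start: joints at [-82.85, 16.404, 90.338, -0, 73.258, -8.594], TCP at [0.183, -0.65, 0.256] pointing down, gripper open.
Joint ranges: [-158.93, 158.93], [-51.34, 127.21], [12.03, 142.37], [-87.48, 267.48], [13.55, 161.25], [-162.69, 162.69]. Speed limits (degrees/s): [159.86, 159.86, 180, 180, 180, 180].

## Interface

Orientations are given as [roll, pitch, yaw] about the fixed x, y, z axes, in that order (R = Rz(yaw) Ry(pitch) Rx(roll)).
In Python, from station import r gives the robot as it stands. The module is installed in compiled form; this text tells all that it offers.
- The arm moves only by the shell command python3 -m inch 'ROWS' [FORCE]. ROWS is JSON, a list of rows, each a list of 3 entries, a list of its own where there are three numbers: the shift along the tool's x, y, z in cm, then the turn, a rotation vector about the tool's x, y, z in degrees, then the finger opening in cm, from 0 to 8.54. A call has 1 to 5 rows; each row is the pose to reach, as a shift and turn from the pose commanded when the call began, along the tool's axes at that moment; what a row does not reach only later rows make up. A row lasts 1/10 s, in which the tool goes at most 50 mm and 8.59 degrees, less where a joint would pass 70% of its speed; a pose out of reach is approached as far as the arm can. A call with a gripper value outside its range is refused whole. The fingers move at their own pace and stop on an object; FORCE is the grip in N (left out, the last holds). Time passes only in rows, so rows that repeat a pose let the fingers close. It gives the time, the measured TCP pose, the force, the opening and the grip force at its end, in the units of the state.
- r.state(): the state, without advancing time (a new reading comes with each control period).
- r.snapshot(name): name is "side" or "top" or "wrist"; returns (picture, depth): 480x640x3 uint8, blue, green, red; 480x640 float32, m along the optical axis (not along the pixel's ray), 0 where there is no reading.
- r.camera_info(name): a dict with "K" (3x3 intrinsics, pixels), "dist_coeffs" ([k1, k2, p1, p2, k3] as OpenCV has them; the pictures are not rectified), "world_to_cam" (4x4, takes a point from world to camera coordinates); the wrist camera has in their place "tool_from_camera" (4x4, takes a point from camera to tool coordinates, whose origin is the TCP and whose axes are the flange's). Camera axes: x right, y down, z forward; pixel columns grow to the right and rows downward; lengths in m; the calibration is good to about 2 mm. A picture is of the moment at which its call begins: read the wrist's pose just before it. camera_info takes no time and is no camera call.
- r.finish_job(): hands the job in; it is judged then, once.
Trained networks look in the newest picture that a camera, given by its name, has taken for a name from the list of things; names that differ only in an ending like _2 or _b are one class to them, and where a whole thing is asked for, a point or a joint stands for the part that bears it (a point fixed in the world has none). Each returns a list of dicts, best first, with "confidence" (0 to 1); they miss things now and then, are a little off and sometimes report something else, mostly with a low value. They report only what shows in the picture. A call takes as long as a camera call. They do not tell look-alikes from the thing itself.
- r.search_frame(camera, name): "position" ([x, y, z] in m, in world coordinates, good to about 4 mm: the middle of the surface that is visible of it).
- r.outline_of(camera, name): "mask" (480x640 bool, what is visible of it).
The state is a dict: "t": time; "q": joint angles; "joint_velocities": joint speeds; "tau": joint torques, N m; "ee_pos": TCP position; "tcp_rot": TCP orientation; "ft_force": force on the tool from outside, world axes, zero at the start; "moment": the same for the moment, N m; "finger_gap": opening from 0.0 (shut) to 1.0 (fully open); "gripper_force": force on a finger pad.
Only numpy, scipy, OpenCV 4.12 (cv2) and the standard library are available. Lean on these libraries where they do the work, as an engineer would, in place of code of your own. Each camera call takes 0.05 s, during which the arm holds its last target. There are 200 camera calls.

## Task

The dark ash-coated brick cheese at the back of the wire grid is to be weighed, but the white, orange and brown cheeses are packed tightly in front of it: move those three out of the way onto the empty blue tray, then set the brick in the middle of the scale's pan and leave it there, and finally put the three cheeses back on the grid, each where it stood at the start. Keep the cheeses right way up and do not disturb the three flat cream-coloured cheeses on the grid.

Things in the scene. Friction and masses are not known exactly. Their poses are not given: they have to be found in the camera images.
- grid: fixed stainless wire ripening grid on stacking feet, 260 (its x) by 420 (its y) mm; the cheeses stand on its wires, 50 mm above its origin, which is the centre of its footprint on the table. Its x axis points to its back, away from the robot. Its rim does not rise above the wires; only the four corner posts do, by 22 mm
- brick_ash: loose dark grey brick cheese, 50 (its x) by 92 (its y) by 40 (z) mm, origin at the centre of its underside, about 0.19 kg; it lies crosswise (its y within a few degrees of the grid's y) behind the middle one of the front row, 9 mm or so from it, with over 60 mm free behind it up to the grid's back edge. Its 92 mm length is too long to grip
- cheese_white: loose white round cheese, diameter 56 mm, 44 mm tall, about 0.11 kg, origin at the centre of its underside; one of the front row of three, which stand side by side along the grid's y, 70 mm centre to centre (about 14 mm between neighbours); which one is in the middle changes
- cheese_orange: loose orange square cheese, 56 by 56 mm, 38 mm tall, about 0.12 kg, origin at the centre of its underside, sides along its x and y (within a few degrees of the grid's at the start); one of the front row of three
- cheese_brown: loose brown round cheese, diameter 56 mm, 56 mm tall, about 0.14 kg, origin at the centre of its underside; one of the front row of three
- disc_left: loose flat cream-yellow round cheese, diameter 68 mm, 26 mm tall, at the left (+y) end of the grid's back row, to be left alone; origin at the centre of its underside
- disc_right: the same at the right (-y) end of the grid's back row, to be left alone
- disc_front: the same at the left (+y) end of the front row, about 90 mm from its nearest cheese, centre to centre; to be left alone
- tray: fixed empty shallow light-blue plastic tray, 300 (its x) by 200 (its y) mm, walls 4 mm thick, rim 18 mm above the table, inner floor 4 mm above its origin, which is the centre of its underside on the table; left or right of the grid
- scale: fixed white bench scale with a square metal pan, 180 by 180 mm, on a 220 by 220 mm base; the origin lies on the table under the centre of the pan, the pan's top is 64 mm above it (flat, no rim); a lower display, up to 39 mm high, sticks out to its -x as far as 170 mm from the origin; on the other side of the grid from the tray
There are look-alikes about, which are no part of the job. Leave any green or purple look-alike of the cheese_white alone.

How it is judged (in metres and radians):
On the way, in this order (a step that is already met when the one before it is completed fails the run):
1. the white, orange and brown cheeses all stand upright and still on the tray at the same time, with the brick still in its place (x of cheese_white in the frame of tray between -0.13 and 0.13 m and y of cheese_white in the frame of tray between -0.085 and 0.085 m and z of each of cheese_white, cheese_orange, cheese_brown in the frame of tray below 0.01 m and linear speed of each of cheese_white, cheese_orange, cheese_brown below 0.02 m/s and angle between each of cheese_white, cheese_orange, cheese_brown's own z axis and vertical below 0.15 rad and x of cheese_orange in the frame of tray between -0.13 and 0.13 m and y of cheese_orange in the frame of tray between -0.085 and 0.085 m and x of cheese_brown in the frame of tray between -0.13 and 0.13 m and y of cheese_brown in the frame of tray between -0.085 and 0.085 m and distance of brick_ash from where it was at the start of the episode below 0.03 m), for 0.2 s.
2. the ash brick lies flat, let go and still in the middle of the scale's pan (horizontal distance between brick_ash and scale below 0.015 m and z of brick_ash in the frame of scale between 0.06 and 0.07 m and angle between brick_ash's own z axis and vertical below 0.15 rad and linear speed of brick_ash below 0.02 m/s and contact force between brick_ash and the fingers below 0.1 N), for 0.2 s.
At the end, for the whole second after the job is handed in: the ash brick lies flat and still on the scale's pan, its centre within 15 mm of the pan's centre; the white, orange and brown cheeses each stand upright and still on the grid within 15 mm of where they were at the start; the three cream cheeses are within 20 mm of where they were (horizontal distance between brick_ash and scale below 0.015 m and z of brick_ash in the frame of scale between 0.06 and 0.07 m and angle between each of brick_ash, cheese_white, cheese_orange, cheese_brown's own z axis and vertical below 0.15 rad and linear speed of each of brick_ash, cheese_white, cheese_orange, cheese_brown below 0.02 m/s and distance of each of cheese_white, cheese_orange, cheese_brown from where it was at the start of the episode below 0.015 m and distance of each of disc_left, disc_right, disc_front from where it was at the start of the episode below 0.02 m); the robot touches nothing.
It fails at once if one of the cheeses to be moved is tipped by more than about 35 degrees (angle between any of cheese_white, cheese_orange, cheese_brown, brick_ash's own z axis and vertical above 0.6 rad).
It fails at once if a flat cream cheese is moved by more than 20 mm (distance of any of disc_left, disc_right, disc_front from where it was at the start of the episode above 0.02 m).
It also fails if it takes over 147 s, if anything falls off the work surface, if the arm or the gripper's body presses on something with over 40 N, if the wrist force passes 120 N, or if a joint passes its speed limit or range.

## Working session

There is one attempt and no reset: what is moved stays moved. The work goes in short steps, Python scripts to look and compute and a shell command to move; the robot and the scene stay as the last step left them, time stands still between calls to the robot, and variables do not carry over. Pictures are saved under pics/ and viewed, at most 14 in all, crops included, and the job is handed in when it is done.

```bash
mkdir -p pics; cat > h.py <<'E'
import numpy as np, cv2
from station import r
from scipy.spatial.transform import Rotation as R
def snap(n,f=None):
    im,d=r.snapshot(n)
    if f: cv2.imwrite('pics/'+f,im)
    return im,d
def world(cam,uv,d,T=None):
    ci=r.camera_info(cam); uv=np.array(uv,float).reshape(-1,1,2)
    n=cv2.undistortPoints(uv,np.array(ci['K']),np.array(ci['dist_coeffs'])).reshape(-1,2)
    d=np.array(d).reshape(-1,1)
    p=np.hstack([n*d,d,np.ones_like(d)])
    M=np.linalg.inv(ci['world_to_cam']) if T is None else T@np.array(ci['tool_from_camera'])
    return (p@M.T)[:,:3]
def cloud(cam,mask,dep,T=None):
    v,u=np.nonzero(mask&(dep>0)); return world(cam,np.c_[u,v],dep[v,u],T)
def tool():
    s=r.state(); T=np.eye(4); T[:3,:3]=R.from_euler('xyz',s['tcp_rot'],degrees=True).as_matrix(); T[:3,3]=s['ee_pos']; return T
E
python3 - <<'E'
from h import *
s=r.state(); print(s)
im,d=snap('top','top0.png'); 
np.save('d0.npy',d)
for n in ['grid','tray','scale','brick_ash','cheese_white','cheese_orange','cheese_brown','disc_left']:
    print(n,[(np.round(x['position'],3).tolist(),round(x['confidence'],2)) for x in r.search_frame('top',n)])
snap('side','side0.png')
E
```

```text
{'t': 0.0, 'q': array([-8.28492978e+01,  1.64546910e+01,  9.04237093e+01, -9.70806063e-04,
        7.32591252e+01, -8.59530828e+00]), 'joint_velocities': array([ 0.00250113,  0.0567576 , -0.00744674,  0.03325047, -0.02424307,
        0.06487765]), 'tau': array([-7.65393543e-04, -4.05983949e+01, -2.92627251e+01, -1.25130205e-04,
        5.83653353e-03,  9.39629132e-06]), 'ee_pos': array([ 0.18311482, -0.64905612,  0.25492405]), 'tcp_rot': array([-1.79863880e+02, -1.96352081e-02,  1.57462679e+01]), 'ft_force': array([0.38746581, 0.02356807, 0.95464123]), 'moment': array([-0.02229107,  0.06060385,  0.03693238]), 'gripper_force': 0.0, 'finger_gap': 1.0014550406639093}
grid [([0.495, 0.003, 0.048], 0.96), ([0.477, 0.008, 0.091], 0.69)]
tray [([0.477, 0.38, 0.004], 0.89)]
scale [([0.483, -0.363, 0.061], 0.84)]
brick_ash [([0.539, 0.003, 0.088], 0.59), ([0.565, 0.16, 0.076], 0.27)]
cheese_white [([0.706, 0.122, 0.048], 0.98), ([0.475, 0.07, 0.095], 0.93), ([0.727, 0.023, 0.044], 0.84)]
cheese_orange [([0.477, 0.005, 0.088], 0.85)]
cheese_brown [([0.479, -0.064, 0.104], 0.67)]
disc_left [([0.568, 0.159, 0.08], 0.78), ([0.472, 0.005, 0.088], 0.18)]
```

View pics/top0.png

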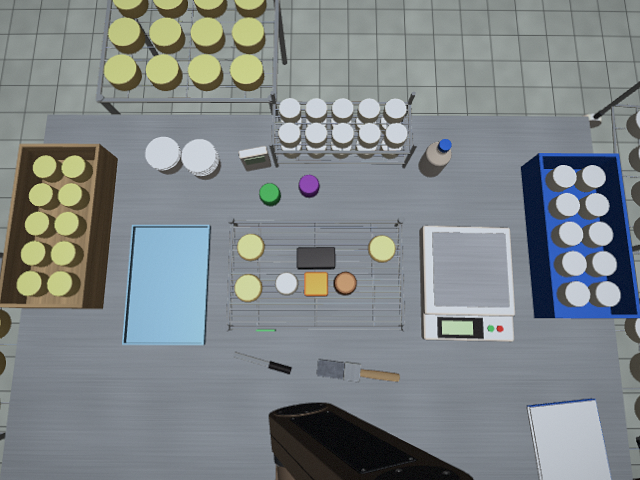

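View pics/side0.png

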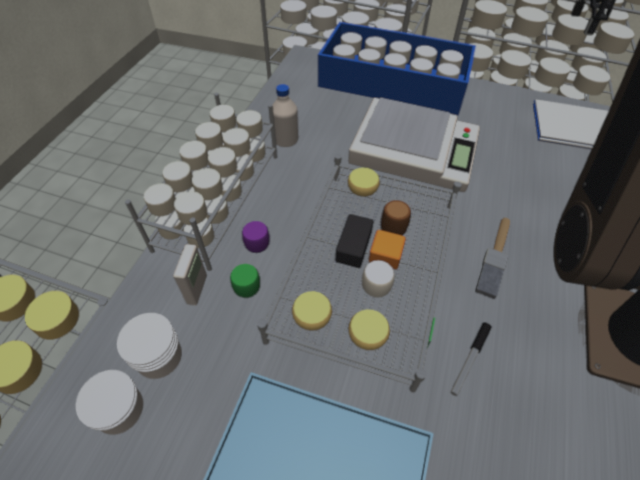

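Top view: white round at px (286,283), orange at (316,284), brown at (345,283), brick at (316,258). The tray is on the left (167,284) and the scale on the right (468,280). The white look-alikes are green (270,194) and purple (309,185), plus the shelf cheeses at the back. The one at (286,283) is white and stands in the front row, so it fits. I'll confirm it in a crop while measuring.

```bash
python3 - <<'E'
from h import *
im,d=snap('top')
cv2.imwrite('pics/crop0.png',cv2.resize(im[215:340,220:410],None,fx=4,fy=4,interpolation=cv2.INTER_CUBIC))
v,u=np.mgrid[0:480,0:640]
W=world('top',np.c_[u.ravel(),v.ravel()],d.ravel()).reshape(480,640,3)
def rep(n,m,zlo,zhi):
    m=m&(d>0)&(W[...,2]>zlo)&(W[...,2]<zhi)
    m=cv2.morphologyEx(m.astype(np.uint8),cv2.MORPH_OPEN,np.ones((3,3),np.uint8))
    _,l,st,_=cv2.connectedComponentsWithStats(m)
    if len(st)<2: print(n,'none');return
    m=l==1+np.argmax(st[1:,4]); P=W[m]
    rc=cv2.minAreaRect((P[:,:2]*1000).astype(np.float32))
    print(n,m.sum(),'med z',np.median(P[:,2]).round(4),'mean',P.mean(0).round(4),'rect',np.round(rc[0],1),np.round(rc[1],1),round(rc[2],1))
def near(x,y,rr): return np.hypot(W[...,0]-x,W[...,1]-y)<rr
rep('white',near(.475,.07,.04),.085,.11)
rep('orange',near(.477,.003,.042)&(im[...,2]>180)&(im[...,0]<120),.08,.11)
rep('brown',near(.478,-.065,.035),.096,.12)
rep('brick',near(.539,.003,.055)&(im.max(2)<80),.08,.11)
for n,x,y in [('dl',.568,.16),('df',.47,.16),('dr',.565,-.155)]: rep(n,near(x,y,.05),.067,.09)
rep('pan',near(.5,-.363,.2),.055,.075)
tr=r.outline_of('top','tray')[0]['mask'];rep('tray',tr,-.01,.03)
rep('traycol',near(.477,.38,.25)&(im[...,0].astype(int)-im[...,2]>60),-.01,.03)
hsv=cv2.cvtColor(im,cv2.COLOR_BGR2HSV)
m=near(.56,-.363,.13)
print(W[205,300],W[222,235],W[222,400])
E
```

```text
white 401 med z 0.0936 mean [0.4781 0.0722 0.0934] rect [479.1  72.8] [51.5 49.4] 0.7
orange 499 med z 0.0876 mean [0.4784 0.0037 0.0875] rect [478.5   4. ] [49.6 51.8] 0.3
brown 418 med z 0.1058 mean [ 0.4785 -0.0645  0.1054] rect [478.6 -65.5] [51.3 50.7] 89.0
brick 455 med z 0.0894 mean [0.5502 0.0068 0.0896] rect [548.    3.2] [34.5 88. ] 0.9
dl 576 med z 0.0753 mean [0.5667 0.1614 0.0751] rect [567.2 161.7] [63.7 62.8] 2.9
df 600 med z 0.0752 mean [0.4688 0.1637 0.0751] rect [468.7 164.5] [64.3 63.8] 22.9
dr 566 med z 0.0757 mean [ 0.5641 -0.1547  0.0755] rect [ 564.4 -154.9] [63.1 61.3] 87.7
pan 5485 med z 0.064 mean [ 0.5144 -0.3703  0.0639] rect [ 516.5 -371.2] [181.4 180.5] 89.0
tray 9723 med z 0.0038 mean [0.4809 0.3796 0.0047] rect [485.9 380.7] [214.3 307.1] 89.9
traycol 8616 med z 0.0036 mean [0.4788 0.3772 0.0038] rect [482.7 376.3] [291.6 196.9] 0.0
[ 0.69190135  0.04555888 -0.00218517] [0.63394521 0.20520746 0.04778603] [ 0.63075406 -0.20323906  0.06947612]
```

View pics/crop0.png

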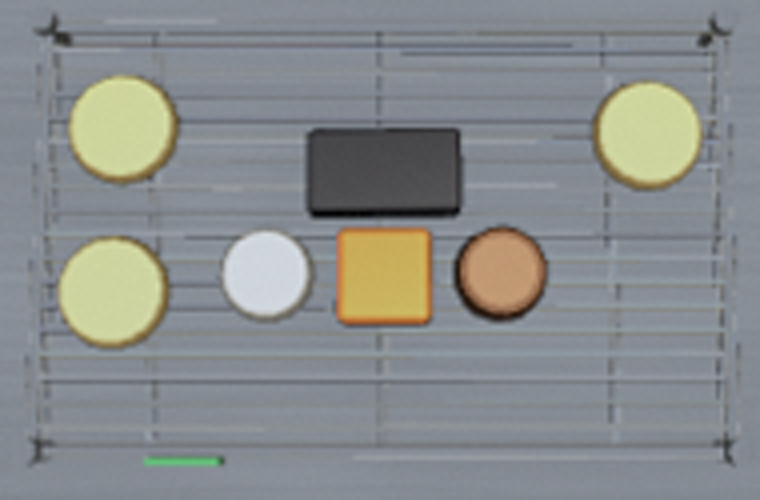

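The crop confirms it: white at (267,275), orange (385,275), brown (500,275) and brick (384,172), with every measured height and size as expected. Positions: white (.4785,.0725), orange (.4785,.004), brown (.4785,-.065), brick about (.5405,.004), pan centre (.516,-.371), tray centre (.4835,.378). I'll turn the tool to yaw 90 so it closes along x.

```bash
cat > rel.py <<'E'
import sys
from h import *
x,y,z,yaw=map(float,sys.argv[1:5]); T=tool()
d=T[:3,:3].T@(np.array([x,y,z])-T[:3,3])*100
rv=(R.from_matrix(T[:3,:3]).inv()*R.from_euler('xyz',[180,0,yaw],degrees=True)).as_rotvec(degrees=True)
print('shift',d.round(2),'turn',rv.round(2))
E
python3 -m inch '[[[31.1,-11.9,0],[0,0,-74.2],8.5],[[31.1,-11.9,0],[0,0,-74.2],8.5],[[31.1,-11.9,0],[0,0,-74.2],8.5],[[31.1,-11.9,0],[0,0,-74.2],8.5],[[31.1,-11.9,0],[0,0,-74.2],8.5]]'
python3 rel.py .4785 .0725 .20 90
```

```text
t: 1.1
ee_pos: [0.385, -0.499, 0.2566]
tcp_rot: [180.0, 0.0, 59.0]
ft_force: [0.3, -0.3, 0.6]
finger_gap: 0.991
gripper_force: 0.0
shift [ 53.82 -21.38   5.63] turn [ 3.000e-02  2.000e-02 -3.095e+01]
```

```bash

python3 -m inch '[[[50,-20,2],[0,0,-31],8.5],[[50,-20,2],[0,0,-31],8.5],[[50,-20,2],[0,0,-31],8.5],[[50,-20,2],[0,0,-31],8.5],[[50,-20,2],[0,0,-31],8.5]]'
python3 -m inch '[[[0,0,0],[0,0,0],8.5],[[0,0,0],[0,0,0],8.5]]'
python3 rel.py .4785 .0725 .20 90
```

```text
t: 1.6
ee_pos: [0.4249, -0.252, 0.2472]
tcp_rot: [180.0, 0.0, 89.8]
ft_force: [1.3, 0.4, -0.0]
finger_gap: 1.001
gripper_force: 0.0
t: 1.8
ee_pos: [0.4251, -0.253, 0.2474]
tcp_rot: [180.0, 0.1, 89.9]
ft_force: [0.0, 0.1, -0.9]
finger_gap: 0.998
gripper_force: 0.0
shift [32.56  5.25  4.71] turn [ 0.04  0.06 -0.14]
```

```bash

python3 -m inch '[[[32.6,5.3,3],[0,0,0],8.5],[[32.6,5.3,3],[0,0,0],8.5],[[32.6,5.3,3],[0,0,0],8.5],[[32.6,5.3,3],[0,0,0],8.5],[[32.6,5.3,3],[0,0,0],8.5]]'
python3 -m inch '[[[7.5,1.2,0],[0,0,0],8.5],[[7.5,1.2,0],[0,0,0],8.5],[[7.5,1.2,0],[0,0,0],8.5],[[7.5,1.2,0],[0,0,0],8.5]]'
python3 - <<'E'
from h import *
T=tool(); im,d=snap('wrist','w1.png')
for n in ['cheese_white','cheese_orange','cheese_brown','brick_ash']:
    for o in r.outline_of('wrist',n)[:3]:
        m=o['mask']; P=cloud('wrist',m,d,T); zt=np.percentile(P[:,2],90); Q=P[abs(P[:,2]-zt)<.004]
        print(n,round(o['confidence'],2),m.sum(),zt.round(3),Q.mean(0).round(4),np.ptp(np.percentile(Q,[1,99],axis=0),axis=0).round(3))
E
python3 rel.py .4785 .0725 .081 90
```

```text
t: 2.3
ee_pos: [0.4668, -0.0081, 0.2249]
tcp_rot: [179.9, 0.0, 89.6]
ft_force: [0.8, 0.1, 0.5]
finger_gap: 0.995
gripper_force: 0.0
t: 2.7
ee_pos: [0.479, 0.0657, 0.2245]
tcp_rot: [180.0, 0.0, 89.7]
ft_force: [0.5, 0.0, -0.3]
finger_gap: 0.997
gripper_force: 0.0
cheese_white 0.84 3978 0.044 [0.6998 0.1221 0.0435] [0.027 0.047 0.005]
cheese_white 0.76 6244 0.095 [0.4785 0.0738 0.0938] [0.047 0.047 0.004]
cheese_white 0.68 3324 0.044 [0.7226 0.0221 0.0434] [0.027 0.046 0.005]
cheese_orange 0.91 7270 0.089 [0.4781 0.0056 0.0876] [0.053 0.053 0.004]
cheese_brown 0.87 6078 0.106 [ 0.4789 -0.0622  0.1058] [0.047 0.046 0.004]
brick_ash 0.61 10443 0.091 [0.5383 0.0079 0.0897] [0.047 0.088 0.004]
shift [ 7.300e-01 -1.000e-02  1.435e+01] turn [ 0.    0.01 -0.42]
```

View pics/w1.png

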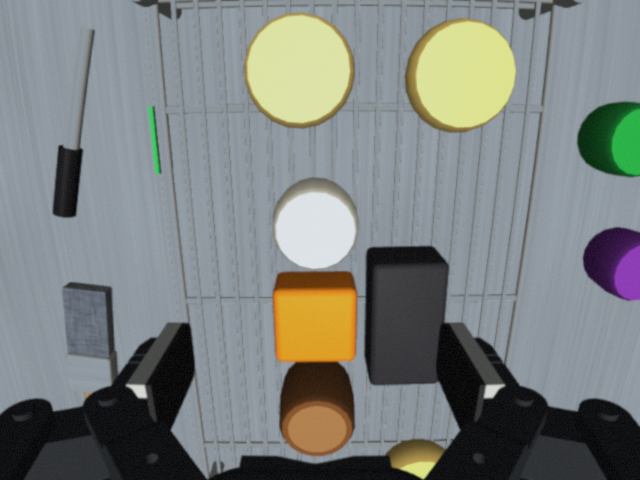

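Wrist view: white (315,230), orange (315,320), brown (317,410), brick (405,315), with green (620,140) and purple (625,265) well apart. The positions agree with the top camera to about 2 mm. I'm grasping the white one, biased 3 mm away from the brick.

```bash

python3 -m inch '[[[1.1,0,5],[0,0,0],7.8],[[1.1,0,9],[0,0,0],7.8],[[1.1,0,12],[0,0,0],7.8],[[1.1,0,14.3],[0,0,0],7.8],[[1.1,0,14.3],[0,0,0],7.8]]'
python3 -m inch '[[[0,0,0],[0,0,0],7],[[0,0,0],[0,0,0],4],[[0,0,0],[0,0,0],4],[[0,0,0],[0,0,0],4],[[0,0,0],[0,0,0],4]]' 35
python3 -m inch '[[[0,0,0],[0,0,0],4],[[0,0,0],[0,0,0],4],[[0,0,0],[0,0,0],4]]'
```

```text
t: 3.45
ee_pos: [0.4756, 0.0769, 0.078]
tcp_rot: [-179.5, -0.0, 89.6]
ft_force: [0.2, -0.1, -0.2]
finger_gap: 0.915
gripper_force: 0.0
t: 3.95
ee_pos: [0.4802, 0.0773, 0.0837]
tcp_rot: [179.7, 0.0, 89.7]
ft_force: [0.0, -1.0, 6.4]
finger_gap: 0.631
gripper_force: 37.6
t: 4.25
ee_pos: [0.4802, 0.0773, 0.0837]
tcp_rot: [179.8, 0.0, 89.7]
ft_force: [-0.1, -1.8, 6.8]
finger_gap: 0.63
gripper_force: 37.7
```

```bash

python3 -m inch '[[[0,0,-3],[0,0,0],4],[[0,0,-8],[0,0,0],4],[[4,-1,-8],[0,0,0],4],[[8,-3,-8],[0,0,0],4],[[12.5,-5,-8],[0,0,0],4]]'
python3 -m inch '[[[4.5,-0.5,0],[0,0,0],4],[[9,-0.9,0],[0,0,0],4],[[12.8,-0.9,0],[0,0,0],4],[[12.8,-0.9,0],[0,0,0],4],[[12.8,-0.9,0],[0,0,0],4]]'
python3 rel.py .42 .33 .04 90
```

```text
t: 4.75
ee_pos: [0.4286, 0.2037, 0.1622]
tcp_rot: [179.9, -0.0, 89.6]
ft_force: [1.1, -0.3, -2.6]
finger_gap: 0.632
gripper_force: 37.9
t: 5.25
ee_pos: [0.42, 0.3314, 0.1611]
tcp_rot: [-180.0, 0.0, 89.8]
ft_force: [0.4, -1.0, -2.1]
finger_gap: 0.63
gripper_force: 37.9
shift [-1.300e-01  1.000e-02  1.211e+01] turn [-0.04  0.04 -0.16]
```

```bash

python3 -m inch '[[[0,0,4],[0,0,0],4],[[0,0,8],[0,0,0],4],[[0,0,10.5],[0,0,0],4],[[0,0,11.5],[0,0,0],4],[[0,0,12.1],[0,0,0],4]]'
python3 -m inch '[[[0,0,0.1],[0,0,0],4],[[0,0,0.2],[0,0,0],4],[[0,0,0.2],[0,0,0],4]]'
```

```text
t: 5.75
ee_pos: [0.4206, 0.3298, 0.0397]
tcp_rot: [-179.9, 0.0, 89.6]
ft_force: [0.3, -0.1, -0.9]
finger_gap: 0.63
gripper_force: 37.9
t: 6.05
ee_pos: [0.4217, 0.3313, 0.0399]
tcp_rot: [179.9, -0.1, 89.7]
ft_force: [0.0, -0.2, -1.6]
finger_gap: 0.631
gripper_force: 37.9
```

```bash

python3 -m inch '[[[0,0,0.1],[0,0,0],4],[[0,0,0.2],[0,0,0],4],[[0,0,0.2],[0,0,0],4]]'
python3 -m inch '[[[0,0,0],[0,0,0],7.8],[[0,0,0],[0,0,0],7.8],[[0,0,0],[0,0,0],7.8],[[0,0,-4],[0,0,0],7.8],[[0,0,-9],[0,0,0],7.8]]'
python3 -m inch '[[[0,0,-6],[0,0,0],7.8],[[0,0,-9],[0,0,0],7.8],[[0,0,-9],[0,0,0],7.8]]'
python3 -c "
from h import *
snap('top','t1.png')
im=cv2.imread('pics/t1.png')
cv2.imwrite('pics/t1.png',im[180:380,90:450].repeat(2,0).repeat(2,1))"
python3 rel.py .4785 -.0655 .18 90
```

```text
t: 6.35
ee_pos: [0.4213, 0.3313, 0.0378]
tcp_rot: [179.9, -0.0, 89.7]
ft_force: [-1.6, -1.4, 4.3]
finger_gap: 0.628
gripper_force: 38.5
t: 6.85
ee_pos: [0.4185, 0.3297, 0.1241]
tcp_rot: [-179.6, 0.2, 89.7]
ft_force: [1.9, -0.1, 0.4]
finger_gap: 0.911
gripper_force: 0.0
t: 7.15
ee_pos: [0.4241, 0.3327, 0.2243]
tcp_rot: [179.3, -0.4, 89.7]
ft_force: [0.0, 0.0, 0.6]
finger_gap: 0.915
gripper_force: 0.0
shift [-39.73   5.76   3.94] turn [ 0.42 -0.22 -0.28]
```

View pics/t1.png

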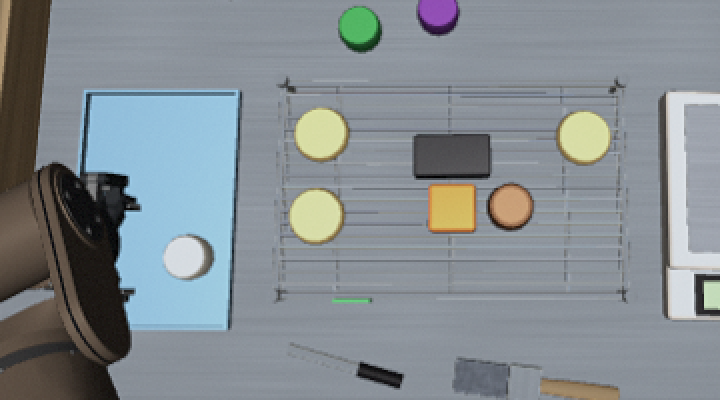

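The white cheese stands upright in the tray at (188,257); everything else is untouched. Next the brown one.

```bash

python3 -m inch '[[[-20,3,3],[0,0,0],7.8],[[-20,3,3],[0,0,0],7.8],[[-20,3,3],[0,0,0],7.8],[[-20,3,3],[0,0,0],7.8],[[-20,3,3],[0,0,0],7.8]]'
python3 -m inch '[[[-19.7,2.8,1],[0,0,0],7.8],[[-19.7,2.8,1],[0,0,0],7.8],[[-19.7,2.8,1],[0,0,0],7.8],[[-19.7,2.8,1],[0,0,0],7.8],[[-19.7,2.8,1],[0,0,0],7.8]]'
python3 -m inch '[[[0,0,0],[0,0,0],7.8],[[0,0,0],[0,0,0],7.8]]'
python3 rel.py .4785 -.0655 .088 90
```

```text
t: 7.7
ee_pos: [0.4486, 0.1265, 0.1834]
tcp_rot: [-179.7, 0.1, 89.4]
ft_force: [0.0, 0.4, -0.5]
finger_gap: 0.916
gripper_force: 0.0
t: 8.2
ee_pos: [0.4767, -0.0705, 0.1751]
tcp_rot: [-179.9, 0.0, 89.4]
ft_force: [0.4, 1.1, -0.4]
finger_gap: 0.916
gripper_force: 0.0
t: 8.4
ee_pos: [0.4761, -0.0651, 0.1753]
tcp_rot: [-179.9, -0.1, 89.8]
ft_force: [-1.0, 0.6, 0.2]
finger_gap: 0.915
gripper_force: 0.0
shift [-0.05  0.26  8.73] turn [-0.12 -0.07 -0.22]
```

```bash

python3 -m inch '[[[0,0.2,3],[0,0,0],7.8],[[0,0.2,6],[0,0,0],7.8],[[0,0.2,8.7],[0,0,0],7.8],[[0,0.2,8.7],[0,0,0],7.8],[[0,0.2,8.7],[0,0,0],7.8]]'
python3 -m inch '[[[0,0,0],[0,0,0],7],[[0,0,0],[0,0,0],4],[[0,0,0],[0,0,0],4],[[0,0,0],[0,0,0],4],[[0,0,0],[0,0,0],4]]' 35
python3 -m inch '[[[0,0,0],[0,0,0],4],[[0,0,0],[0,0,0],4]]'
python3 -m inch '[[[0,0,-3],[0,0,0],4],[[0,0,-8],[0,0,0],4],[[0,0,-9],[0,0,0],4],[[0,0,-9],[0,0,0],4],[[0,0,-9],[0,0,0],4]]'
python3 rel.py .55 .33 .177 90
```

```text
t: 8.9
ee_pos: [0.4785, -0.065, 0.0894]
tcp_rot: [-179.9, -0.0, 89.8]
ft_force: [0.8, 0.3, 0.2]
finger_gap: 0.91
gripper_force: 0.0
t: 9.4
ee_pos: [0.48, -0.0666, 0.0917]
tcp_rot: [179.8, 0.0, 89.7]
ft_force: [-2.0, 2.2, 6.7]
finger_gap: 0.629
gripper_force: 37.2
t: 9.6
ee_pos: [0.48, -0.0666, 0.0916]
tcp_rot: [179.8, 0.0, 89.7]
ft_force: [-0.8, 1.9, 5.8]
finger_gap: 0.631
gripper_force: 37.2
t: 10.1
ee_pos: [0.4779, -0.0661, 0.1783]
tcp_rot: [-179.9, -0.0, 89.7]
ft_force: [-0.9, -0.8, -1.6]
finger_gap: 0.631
gripper_force: 38.3
shift [39.65  7.01  0.15] turn [-0.09 -0.03 -0.29]
```

```bash

python3 -m inch '[[[20,3,0],[0,0,0],4],[[20,3,0],[0,0,0],4],[[20,3,0],[0,0,0],4],[[20,3,0],[0,0,0],4],[[20,3,0],[0,0,0],4]]'
python3 -m inch '[[[19.6,4,0],[0,0,0],4],[[19.6,4,0],[0,0,0],4],[[19.6,4,0],[0,0,0],4],[[19.6,4,0],[0,0,0],4],[[19.6,4,0],[0,0,0],4]]'
python3 -m inch '[[[0,0,3],[0,0,0],4],[[0,0,6],[0,0,0],4],[[0,0,9],[0,0,0],4],[[0,0,11.5],[0,0,0],4],[[0,0,12.5],[0,0,0],4]]'
python3 -m inch '[[[0,0,0],[0,0,0],4],[[0,0,0],[0,0,0],4]]'
python3 rel.py .55 .33 .0455 90
```

```text
t: 10.6
ee_pos: [0.5081, 0.1381, 0.1766]
tcp_rot: [-179.7, -0.1, 90.1]
ft_force: [-0.5, -0.5, -3.2]
finger_gap: 0.627
gripper_force: 38.3
t: 11.1
ee_pos: [0.5498, 0.3332, 0.176]
tcp_rot: [-179.8, -0.0, 90.0]
ft_force: [-0.2, -0.8, -2.2]
finger_gap: 0.629
gripper_force: 38.3
t: 11.6
ee_pos: [0.5472, 0.3266, 0.0486]
tcp_rot: [-179.5, 0.2, 89.7]
ft_force: [-0.3, -0.5, -1.5]
finger_gap: 0.63
gripper_force: 38.3
t: 11.8
ee_pos: [0.5511, 0.3288, 0.0548]
tcp_rot: [180.0, 0.0, 89.7]
ft_force: [0.7, -0.0, -2.5]
finger_gap: 0.636
gripper_force: 38.3
shift [ 0.12 -0.11  0.93] turn [ 0.02  0.   -0.32]
```

```bash

python3 -m inch '[[[0,0,0.3],[0,0,0],4],[[0,0,0.6],[0,0,0],4],[[0,0,0.7],[0,0,0],4],[[0,0,0.7],[0,0,0],4]]'
python3 -m inch '[[[0,0,0.1],[0,0,0],4],[[0,0,0.2],[0,0,0],4],[[0,0,0.2],[0,0,0],4]]'
```

```text
t: 12.2
ee_pos: [0.5507, 0.3293, 0.0477]
tcp_rot: [180.0, -0.0, 89.7]
ft_force: [0.1, -0.4, -2.2]
finger_gap: 0.633
gripper_force: 38.3
t: 12.5
ee_pos: [0.5508, 0.3294, 0.0458]
tcp_rot: [180.0, -0.0, 89.7]
ft_force: [-0.7, 0.1, 0.6]
finger_gap: 0.63
gripper_force: 38.5
```

```bash

python3 -m inch '[[[0,0,0],[0,0,0],7.8],[[0,0,0],[0,0,0],7.8],[[0,0,0],[0,0,0],7.8],[[0,0,-4],[0,0,0],7.8],[[0,0,-9],[0,0,0],7.8]]'
python3 -m inch '[[[0,0,-6],[0,0,0],7.8],[[-5,-1,-8],[0,0,8],7.8],[[-10,-2,-8],[0,0,16],7.8],[[-15,-3,-8],[0,0,24],7.8],[[-20,-4,-8],[0,0,32],7.8]]'
python3 -m inch '[[[0,0,0],[0,0,8],7.8],[[0,0,0],[0,0,16],7.8],[[0,0,0],[0,0,24],7.8],[[0,0,0],[0,0,32],7.8],[[0,0,0],[0,0,40],7.8]]'
python3 -m inch '[[[0,0,0],[0,0,8],7.8],[[0,0,0],[0,0,16],7.8],[[0,0,0],[0,0,18],7.8],[[0,0,0],[0,0,18],7.8]]'
python3 rel.py .4783 .0045 .18 0
```

```text
t: 13.0
ee_pos: [0.5485, 0.3282, 0.1327]
tcp_rot: [-179.6, 0.2, 89.7]
ft_force: [1.4, 0.5, 0.2]
finger_gap: 0.915
gripper_force: 0.0
t: 13.5
ee_pos: [0.5115, 0.1388, 0.2163]
tcp_rot: [179.9, -0.1, 57.4]
ft_force: [0.9, 0.1, 0.0]
finger_gap: 0.914
gripper_force: 0.0
t: 14.0
ee_pos: [0.5119, 0.1401, 0.2156]
tcp_rot: [180.0, -0.0, 17.4]
ft_force: [-0.4, -0.7, -0.1]
finger_gap: 0.917
gripper_force: 0.0
t: 14.4
ee_pos: [0.5119, 0.1402, 0.2155]
tcp_rot: [-180.0, -0.0, -0.3]
ft_force: [0.0, -0.6, -0.1]
finger_gap: 0.91
gripper_force: 0.0
shift [-3.3  13.59  3.55] turn [-0.   -0.02 -0.28]
```

```bash

python3 -m inch '[[[-1.3,5,3],[0,0,0],7.8],[[-2.5,9.5,4],[0,0,0],7.8],[[-3.3,13.6,5],[0,0,0],7.8],[[-3.3,13.6,5],[0,0,0],7.8],[[-3.3,13.6,5],[0,0,0],7.8]]'
python3 rel.py .4783 .0045 .081 0
```

```text
t: 14.9
ee_pos: [0.478, 0.0034, 0.1653]
tcp_rot: [-180.0, 0.0, -0.4]
ft_force: [0.8, -0.2, 0.3]
finger_gap: 0.915
gripper_force: 0.0
shift [ 0.03 -0.1   8.43] turn [-0.02  0.01 -0.42]
```

```bash

python3 -m inch '[[[0,0,3],[0,0,0],7.8],[[0,-0.1,6],[0,0,0],7.8],[[0,-0.1,8.4],[0,0,0],7.8],[[0,-0.1,8.4],[0,0,0],7.8],[[0,-0.1,8.4],[0,0,0],7.8]]'
python3 -m inch '[[[0,0,0],[0,0,0],7],[[0,0,0],[0,0,0],4],[[0,0,0],[0,0,0],4],[[0,0,0],[0,0,0],4],[[0,0,0],[0,0,0],4]]' 35
python3 -m inch '[[[0,0,0],[0,0,0],4],[[0,0,0],[0,0,0],4]]'
python3 -m inch '[[[0,0,-3],[0,0,0],4],[[0,0,-8],[0,0,0],4],[[0,0,-9],[0,0,0],4],[[0,0,-9],[0,0,0],4],[[0,0,-9],[0,0,0],4]]'
python3 rel.py .485 .40 .18 0
```

```text
t: 15.4
ee_pos: [0.4788, 0.0063, 0.082]
tcp_rot: [-180.0, -0.0, -0.2]
ft_force: [-0.8, -0.5, 0.5]
finger_gap: 0.913
gripper_force: 0.0
t: 15.9
ee_pos: [0.4799, 0.0052, 0.0835]
tcp_rot: [180.0, -0.2, -0.3]
ft_force: [-0.7, 0.9, 5.9]
finger_gap: 0.648
gripper_force: 39.4
t: 16.1
ee_pos: [0.4799, 0.0052, 0.0835]
tcp_rot: [180.0, -0.2, -0.3]
ft_force: [0.1, 2.2, 6.3]
finger_gap: 0.649
gripper_force: 39.4
t: 16.6
ee_pos: [0.4772, 0.0056, 0.17]
tcp_rot: [-180.0, 0.1, -0.3]
ft_force: [0.4, -0.5, -2.4]
finger_gap: 0.645
gripper_force: 38.6
shift [  0.58 -39.45  -0.98] turn [-0.03  0.13 -0.29]
```

```bash

python3 -m inch '[[[0.6,-20,0],[0,0,0],4],[[0.6,-20,0],[0,0,0],4],[[0.6,-20,0],[0,0,0],4],[[0.6,-20,0],[0,0,0],4],[[0.6,-20,0],[0,0,0],4]]'
python3 -m inch '[[[0,-19.4,0],[0,0,0],4],[[0,-19.4,0],[0,0,0],4],[[0,-19.4,0],[0,0,0],4],[[0,-19.4,0],[0,0,0],4],[[0,-19.4,0],[0,0,0],4]]'
python3 -m inch '[[[0,0,3],[0,0,0],4],[[0,0,6],[0,0,0],4],[[0,0,9],[0,0,0],4],[[0,0,11.5],[0,0,0],4],[[0,0,12.3],[0,0,0],4]]'
python3 -m inch '[[[0,0,0],[0,0,0],4],[[0,0,0],[0,0,0],4]]'
python3 rel.py .485 .40 .0375 0
```

```text
t: 17.1
ee_pos: [0.483, 0.2099, 0.1685]
tcp_rot: [-179.9, 0.3, 0.1]
ft_force: [0.5, -0.8, -1.3]
finger_gap: 0.644
gripper_force: 38.7
t: 17.6
ee_pos: [0.4846, 0.4026, 0.1683]
tcp_rot: [180.0, 0.2, -0.0]
ft_force: [-0.0, 0.1, -1.9]
finger_gap: 0.647
gripper_force: 38.9
t: 18.1
ee_pos: [0.4829, 0.3961, 0.0424]
tcp_rot: [179.7, 0.5, -0.3]
ft_force: [-0.1, -0.5, -1.9]
finger_gap: 0.646
gripper_force: 38.8
t: 18.3
ee_pos: [0.4867, 0.3991, 0.0488]
tcp_rot: [-180.0, -0.0, -0.3]
ft_force: [0.2, 0.2, -0.5]
finger_gap: 0.647
gripper_force: 38.8
shift [-0.17 -0.09  1.13] turn [-0.01 -0.02 -0.31]
```

```bash

python3 -m inch '[[[0,0,0.4],[0,0,0],4],[[0,0,0.7],[0,0,0],4],[[0,0,0.9],[0,0,0],4],[[0,0,1.0],[0,0,0],4],[[0,0,1.0],[0,0,0],4]]'
python3 -m inch '[[[0,0,0.1],[0,0,0],4],[[0,0,0.2],[0,0,0],4],[[0,0,0.2],[0,0,0],4]]'
```

```text
t: 18.8
ee_pos: [0.4861, 0.3994, 0.0384]
tcp_rot: [180.0, 0.0, -0.3]
ft_force: [0.2, -0.2, -0.3]
finger_gap: 0.648
gripper_force: 38.8
t: 19.1
ee_pos: [0.4864, 0.3996, 0.0376]
tcp_rot: [180.0, -0.0, -0.3]
ft_force: [-2.2, -1.2, 5.2]
finger_gap: 0.649
gripper_force: 39.5
```

```bash

python3 -m inch '[[[0,0,0],[0,0,0],7.8],[[0,0,0],[0,0,0],7.8],[[0,0,0],[0,0,0],7.8],[[0,0,-4],[0,0,0],7.8],[[0,0,-9],[0,0,0],7.8]]'
python3 -m inch '[[[0,0,-6],[0,0,0],7.8],[[1,5,-8],[0,0,-8],7.8],[[2,10,-8],[0,0,-16],7.8],[[3,15,-8],[0,0,-24],7.8],[[4,20,-8],[0,0,-32],7.8]]'
python3 -m inch '[[[0,0,0],[0,0,-8],7.8],[[0,0,0],[0,0,-16],7.8],[[0,0,0],[0,0,-24],7.8],[[0,0,0],[0,0,-32],7.8],[[0,0,0],[0,0,-40],7.8]]'
python3 -m inch '[[[0,0,0],[0,0,-8],7.8],[[0,0,0],[0,0,-16],7.8],[[0,0,0],[0,0,-18],7.8],[[0,0,0],[0,0,-18],7.8]]'
python3 - <<'E'
from h import *
T=tool(); im,d=snap('wrist','w2.png')
for o in r.outline_of('wrist','brick_ash')[:2]:
    P=cloud('wrist',o['mask'],d,T); zt=np.percentile(P[:,2],90); Q=P[abs(P[:,2]-zt)<.004]
    rc=cv2.minAreaRect((Q[:,:2]*1000).astype(np.float32)); print(round(o['confidence'],2),zt.round(3),Q.mean(0).round(4),rc)
im,d=snap('top','t2.png'); cv2.imwrite('pics/t2.png',im[180:380,90:490].repeat(2,0).repeat(2,1))
E
python3 rel.py .538 .0075 .18 90
```

```text
t: 19.6
ee_pos: [0.4841, 0.398, 0.1235]
tcp_rot: [179.8, 0.4, -0.3]
ft_force: [1.7, 1.0, 0.7]
finger_gap: 0.916
gripper_force: 0.0
t: 20.1
ee_pos: [0.5226, 0.2131, 0.2071]
tcp_rot: [180.0, -0.1, 31.6]
ft_force: [0.9, 0.6, -0.0]
finger_gap: 0.909
gripper_force: 0.0
t: 20.6
ee_pos: [0.5223, 0.2145, 0.2062]
tcp_rot: [180.0, -0.0, 71.6]
ft_force: [0.4, 0.1, -0.1]
finger_gap: 0.912
gripper_force: 0.0
t: 21.0
ee_pos: [0.5223, 0.2146, 0.2062]
tcp_rot: [-180.0, 0.0, 89.2]
ft_force: [0.1, 0.2, -0.8]
finger_gap: 0.912
gripper_force: 0.0
0.77 0.076 [0.5338 0.049  0.0752] ((538.3119506835938, 49.09232711791992), (47.18964385986328, 4.623824596405029), 3.1228678226470947)
0.29 0.077 [0.4709 0.1676 0.0758] ((470.8684997558594, 166.209228515625), (59.7025032043457, 62.82685470581055), 24.54657554626465)
shift [-20.69   1.86   2.63] turn [-0.01  0.   -0.79]
```

View pics/t2.png

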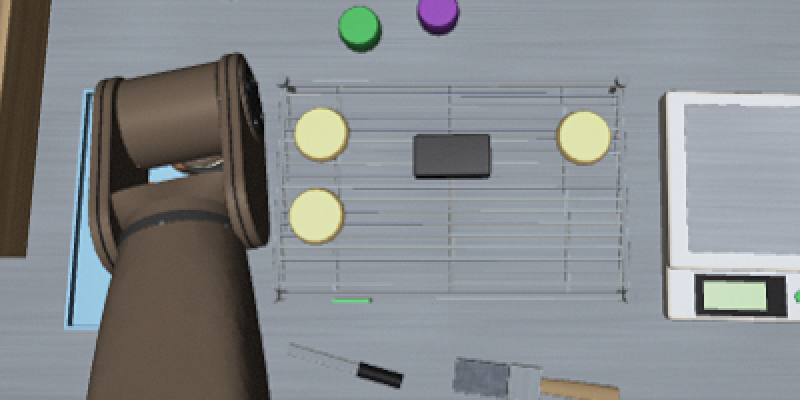

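The front row is cleared and the brick hasn't moved (452,156 in the crop). I'll hover over the brick, take one more brick measurement, and read the tray positions from the top camera.

```bash

python3 -m inch '[[[-10,1,0],[0,0,0],7.8],[[-18,1.7,0],[0,0,-0.8],7.8],[[-18,1.7,0],[0,0,-0.8],7.8],[[-18,1.7,0],[0,0,-0.8],7.8],[[-18,1.7,0],[0,0,-0.8],7.8]]'
python3 - <<'E'
from h import *
T=tool(); im,d=snap('wrist')
for o in r.outline_of('wrist','brick_ash')[:1]:
    P=cloud('wrist',o['mask'],d,T); zt=np.percentile(P[:,2],90); Q=P[abs(P[:,2]-zt)<.004]
    rc=cv2.minAreaRect((Q[:,:2]*1000).astype(np.float32)); print(round(o['confidence'],2),zt.round(3),Q.mean(0).round(4),rc)
im,d=snap('top','t3.png'); cv2.imwrite('pics/t3.png',im[180:380,90:490].repeat(2,0).repeat(2,1))
for n,zt in [('cheese_white',.048),('cheese_orange',.042),('cheese_brown',.06)]:
  for o in r.outline_of('top',n):
    P=cloud('top',o['mask'],d); Q=P[abs(P[:,2]-zt)<.004]
    if len(Q)>100 and Q[:,1].mean()>.25:
        rc=cv2.minAreaRect((Q[:,:2]*1000).astype(np.float32)); print(n,round(o['confidence'],2),Q.mean(0).round(4),np.round(rc[0],1),np.round(rc[1],1),round(rc[2],1))
E
python3 rel.py .538 .0065 .08 90
```

```text
t: 21.65
ee_pos: [0.5374, 0.0311, 0.2066]
tcp_rot: [180.0, 0.1, 89.7]
ft_force: [0.0, 0.2, 0.1]
finger_gap: 0.913
gripper_force: 0.0
0.64 0.091 [0.5399 0.0072 0.0897] ((540.0073852539062, 3.7775115966796875), (49.244441986083984, 91.66679382324219), 0.8665036559104919)
cheese_orange 0.93 [0.4846 0.3968 0.0413] [484.3 397.4] [54.9 55.3] 88.0
cheese_brown 0.7 [0.55   0.3292 0.0595] [550.  329.4] [46.4 49.6] 66.2
shift [-2.92  0.11 12.63] turn [-0.01 -0.01  0.15]
```

View pics/t3.png

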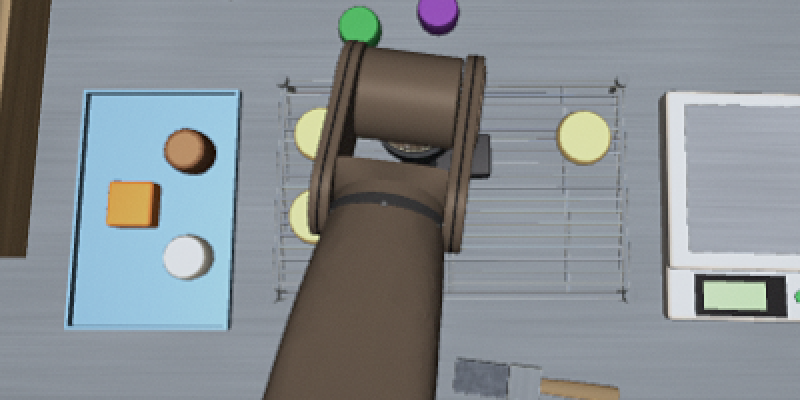

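The tray holds white (188,257), orange (133,205) and brown (190,151), all upright. The brick rectangle comes out at full size (49×92) with its centre at (.540,.004), so I'm grasping it.

```bash

python3 -m inch '[[[-3.1,0.3,4],[0,0,0],7.8],[[-3.1,0.3,7],[0,0,0],7.8],[[-3.1,0.3,10],[0,0,0],7.8],[[-3.1,0.3,12.5],[0,0,0],7.8],[[-3.1,0.3,12.5],[0,0,0],7.8]]'
python3 -m inch '[[[0,0,0],[0,0,0],7],[[0,0,0],[0,0,0],3.5],[[0,0,0],[0,0,0],3.5],[[0,0,0],[0,0,0],3.5],[[0,0,0],[0,0,0],3.5]]' 45
python3 -m inch '[[[0,0,0],[0,0,0],3.5],[[0,0,0],[0,0,0],3.5]]'
python3 -m inch '[[[0,0,-3],[0,0,0],3.5],[[0,0,-8],[0,0,0],3.5],[[0,0,-10],[0,0,0],3.5],[[0,0,-10],[0,0,0],3.5],[[0,0,-10],[0,0,0],3.5]]'
python3 rel.py .516 -.371 .18 90
```

```text
t: 22.45
ee_pos: [0.5369, 0.005, 0.0774]
tcp_rot: [-179.5, -0.1, 90.1]
ft_force: [-0.9, 1.2, -1.2]
finger_gap: 0.915
gripper_force: 0.0
t: 22.95
ee_pos: [0.5417, 0.0034, 0.0837]
tcp_rot: [179.8, 0.0, 90.1]
ft_force: [0.9, 1.7, 6.1]
finger_gap: 0.578
gripper_force: 49.8
t: 23.15
ee_pos: [0.5417, 0.0035, 0.0837]
tcp_rot: [179.8, 0.0, 90.1]
ft_force: [0.1, 1.0, 5.7]
finger_gap: 0.577
gripper_force: 49.8
t: 23.65
ee_pos: [0.5391, 0.0036, 0.1803]
tcp_rot: [-179.9, -0.0, 90.0]
ft_force: [0.2, 0.3, -3.0]
finger_gap: 0.583
gripper_force: 48.9
shift [-3.745e+01 -2.340e+00  2.000e-02] turn [-0.09 -0.01  0.04]
```

```bash

python3 -m inch '[[[-20,-1,0],[0,0,0],3.5],[[-20,-1,0],[0,0,0],3.5],[[-20,-1,0],[0,0,0],3.5],[[-20,-1,0],[0,0,0],3.5],[[-20,-1,0],[0,0,0],3.5]]'
python3 -m inch '[[[-17.4,-1.3,0],[0,0,0],3.5],[[-17.4,-1.3,0],[0,0,0],3.5],[[-17.4,-1.3,0],[0,0,0],3.5],[[-17.4,-1.3,0],[0,0,0],3.5],[[-17.4,-1.3,0],[0,0,0],3.5]]'
python3 -m inch '[[[0,0,3],[0,0,0],3.5],[[0,0,5.5],[0,0,0],3.5],[[0,0,7],[0,0,0],3.5],[[0,0,7],[0,0,0],3.5],[[0,0,7],[0,0,0],3.5]]'
python3 rel.py .516 -.371 .0977 90
```

```text
t: 24.15
ee_pos: [0.5283, -0.2014, 0.1783]
tcp_rot: [-179.8, -0.0, 89.7]
ft_force: [-0.0, 0.6, -1.6]
finger_gap: 0.58
gripper_force: 48.8
t: 24.65
ee_pos: [0.5156, -0.3726, 0.1779]
tcp_rot: [-179.8, -0.2, 89.8]
ft_force: [0.1, -0.0, -2.8]
finger_gap: 0.579
gripper_force: 48.8
t: 25.15
ee_pos: [0.5174, -0.3697, 0.1109]
tcp_rot: [-180.0, -0.1, 90.1]
ft_force: [1.2, -1.1, -2.3]
finger_gap: 0.576
gripper_force: 48.7
shift [-0.13 -0.14  1.32] turn [-0.05 -0.05  0.1 ]
```

```bash

python3 -m inch '[[[-0.1,-0.1,0.4],[0,0,0],3.5],[[-0.1,-0.1,0.8],[0,0,0],3.5],[[-0.1,-0.1,1.1],[0,0,0],3.5],[[-0.1,-0.1,1.2],[0,0,0],3.5],[[-0.1,-0.1,1.2],[0,0,0],3.5]]'
python3 -m inch '[[[0,0,0.1],[0,0,0],3.5],[[0,0,0.2],[0,0,0],3.5],[[0,0,0.2],[0,0,0],3.5]]'
```

```text
t: 25.65
ee_pos: [0.5162, -0.3715, 0.0993]
tcp_rot: [-180.0, -0.0, 90.0]
ft_force: [0.1, 0.0, -2.8]
finger_gap: 0.579
gripper_force: 48.7
t: 25.95
ee_pos: [0.5165, -0.3717, 0.0978]
tcp_rot: [180.0, 0.0, 90.1]
ft_force: [-0.1, -0.2, -0.1]
finger_gap: 0.577
gripper_force: 48.9
```

```bash

python3 -m inch '[[[0,0,0.1],[0,0,0],3.5],[[0,0,0.1],[0,0,0],7.8],[[0,0,0.1],[0,0,0],7.8],[[0,0,0.1],[0,0,0],7.8],[[0,0,0.1],[0,0,0],7.8]]'
python3 -m inch '[[[0,0,-3],[0,0,0],7.8],[[0,0,-8],[0,0,0],7.8],[[5,0,-10],[0,0,8],7.8],[[10,0,-10],[0,0,16],7.8],[[15,0,-10],[0,0,24],7.8]]'
python3 -m inch '[[[5,0,0],[0,0,8],7.8],[[10,0,0],[0,0,16],7.8],[[15,0,0],[0,0,24],7.8],[[20,0,0],[0,0,32],7.8],[[25,0,0],[0,0,40],7.8]]'
python3 - <<'E'
from h import *
im,d=snap('top')
m=r.outline_of('top','brick_ash')
for o in m[:2]:
    P=cloud('top',o['mask'],d); Q=P[abs(P[:,2]-.104)<.006]
    if len(Q)>50:
        rc=cv2.minAreaRect((Q[:,:2]*1000).astype(np.float32)); print(round(o['confidence'],2),Q.mean(0).round(4),rc)
v,u=np.mgrid[0:480,0:640]; W=world('top',np.c_[u.ravel(),v.ravel()],d.ravel())
for lo,hi in [(.06,.068)]:
    P=W[(W[:,2]>lo)&(W[:,2]<hi)&(np.hypot(W[:,0]-.5,W[:,1]+.371)<.2)]
    print(cv2.minAreaRect((P[:,:2]*1000).astype(np.float32)),np.percentile(P[:,:2],[.5,99.5],axis=0))
cv2.imwrite('pics/t4.png',im[180:380,390:540].repeat(3,0).repeat(3,1))
E
python3 rel.py .486 .398 .18 0
```

```text
t: 26.45
ee_pos: [0.5164, -0.3716, 0.0963]
tcp_rot: [180.0, 0.0, 90.1]
ft_force: [-0.9, -0.9, -0.6]
finger_gap: 0.914
gripper_force: 0.0
t: 26.95
ee_pos: [0.5166, -0.2244, 0.198]
tcp_rot: [179.8, 0.0, 65.6]
ft_force: [-0.8, 1.6, -0.1]
finger_gap: 0.917
gripper_force: 0.0
t: 27.45
ee_pos: [0.6124, -0.0083, 0.1966]
tcp_rot: [180.0, -0.0, 26.2]
ft_force: [0.6, -0.8, 1.3]
finger_gap: 0.908
gripper_force: 0.0
0.57 [ 0.5159 -0.3702  0.1038] ((515.7216186523438, -371.4059753417969), (49.55281066894531, 93.31625366210938), 0.27025845646858215)
((516.8552856445312, -364.8748779296875), (382.14727783203125, 191.18408203125), 84.2359848022461) [[ 0.42581097 -0.5466777 ]
 [ 0.60541798 -0.28071241]]
shift [  6.74 -41.73   1.7 ] turn [-0.07 -0.09 26.68]
```

View pics/t4.png

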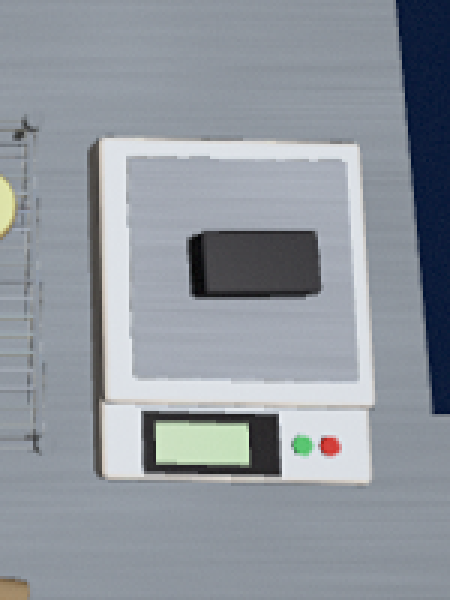

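The brick lies flat at (255,264) in the crop, centre (.516,-.371), within about 1 mm of the pan centre. Now I'll take the orange back.

```bash

python3 -m inch '[[[0,0,0],[0,0,8],7.8],[[0,0,0],[0,0,16],7.8],[[0,0,0],[0,0,24],7.8],[[0,0,0],[0,0,26.7],7.8],[[0,0,0],[0,0,26.7],7.8]]'
python3 -m inch '[[[-6,-20,0],[0,0,0],7.8],[[-6,-20,0],[0,0,0],7.8],[[-6,-20,0],[0,0,0],7.8],[[-6,-20,0],[0,0,0],7.8],[[-6,-20,0],[0,0,0],7.8]]'
python3 -m inch '[[[-6.6,-20.3,0],[0,0,0],7.8],[[-6.6,-20.3,0],[0,0,0],7.8],[[-6.6,-20.3,0],[0,0,0],7.8],[[-6.6,-20.3,0],[0,0,0],7.8],[[-6.6,-20.3,0],[0,0,0],7.8]]'
python3 rel.py .486 .398 .037 0
```

```text
t: 28.05
ee_pos: [0.6117, -0.0106, 0.1963]
tcp_rot: [180.0, 0.0, -0.2]
ft_force: [-0.3, -0.9, 0.3]
finger_gap: 0.913
gripper_force: 0.0
t: 28.55
ee_pos: [0.5507, 0.1938, 0.1964]
tcp_rot: [-179.9, 0.0, 0.2]
ft_force: [0.6, -0.7, 0.1]
finger_gap: 0.913
gripper_force: 0.0
t: 29.05
ee_pos: [0.486, 0.3963, 0.1965]
tcp_rot: [-179.9, -0.0, 0.1]
ft_force: [-0.3, 1.0, 0.6]
finger_gap: 0.911
gripper_force: 0.0
shift [-0.   -0.15 15.95] turn [-0.06 -0.01  0.08]
```

```bash

python3 -m inch '[[[0,0,5],[0,0,0],7.8],[[0,0,9],[0,0,0],7.8],[[0,0,13],[0,0,0],7.8],[[0,0,15.5],[0,0,0],7.8],[[0,0,15.7],[0,0,0],7.8]]'
python3 -m inch '[[[0,0,0],[0,0,0],7],[[0,0,0],[0,0,0],4],[[0,0,0],[0,0,0],4],[[0,0,0],[0,0,0],4],[[0,0,0],[0,0,0],4]]' 35
python3 -m inch '[[[0,0,0],[0,0,0],4],[[0,0,0],[0,0,0],4]]'
python3 -m inch '[[[0,0,-3],[0,0,0],4],[[0,0,-8],[0,0,0],4],[[0,0,-12],[0,0,0],4],[[0,0,-13],[0,0,0],4],[[0,0,-13],[0,0,0],4]]'
python3 rel.py .4797 .0052 .172 0
```

```text
t: 29.55
ee_pos: [0.4851, 0.3904, 0.0345]
tcp_rot: [179.7, 0.5, -0.2]
ft_force: [0.2, -0.8, -0.3]
finger_gap: 0.913
gripper_force: 0.0
t: 30.05
ee_pos: [0.4892, 0.3941, 0.0422]
tcp_rot: [-179.9, -0.3, -0.2]
ft_force: [0.9, -0.6, 5.6]
finger_gap: 0.645
gripper_force: 40.9
t: 30.25
ee_pos: [0.4892, 0.3941, 0.0423]
tcp_rot: [-179.9, -0.3, -0.2]
ft_force: [0.9, -0.9, 6.2]
finger_gap: 0.65
gripper_force: 40.9
t: 30.75
ee_pos: [0.488, 0.3938, 0.1716]
tcp_rot: [-179.9, -0.2, -0.2]
ft_force: [-0.1, -0.9, -2.0]
finger_gap: 0.647
gripper_force: 40.0
shift [-0.7  38.87 -0.12] turn [-0.12 -0.21 -0.19]
```

```bash

python3 -m inch '[[[-0.2,20,0],[0,0,0],4],[[-0.2,20,0],[0,0,0],4],[[-0.2,20,0],[0,0,0],4],[[-0.2,20,0],[0,0,0],4],[[-0.2,20,0],[0,0,0],4]]'
python3 -m inch '[[[-0.3,18.9,0],[0,0,0],4],[[-0.3,18.9,0],[0,0,0],4],[[-0.3,18.9,0],[0,0,0],4],[[-0.3,18.9,0],[0,0,0],4],[[-0.3,18.9,0],[0,0,0],4]]'
python3 -m inch '[[[0,0,3],[0,0,0],4],[[0,0,6],[0,0,0],4],[[0,0,7.5],[0,0,0],4],[[0,0,7.5],[0,0,0],4],[[0,0,7.5],[0,0,0],4]]'
python3 rel.py .4827 .005 .0883 0
```

```text
t: 31.25
ee_pos: [0.4823, 0.1883, 0.1655]
tcp_rot: [179.8, 0.4, -0.5]
ft_force: [-0.6, 1.4, -1.3]
finger_gap: 0.647
gripper_force: 39.9
t: 31.75
ee_pos: [0.4796, 0.0012, 0.1669]
tcp_rot: [180.0, 0.3, -0.5]
ft_force: [-0.4, 0.1, -1.5]
finger_gap: 0.644
gripper_force: 40.0
t: 32.25
ee_pos: [0.4801, 0.0052, 0.0932]
tcp_rot: [-180.0, 0.2, -0.1]
ft_force: [0.7, -0.3, -0.6]
finger_gap: 0.646
gripper_force: 40.1
shift [0.26 0.02 0.49] turn [-0.05  0.17 -0.15]
```

```bash

python3 -m inch '[[[0,0,0],[0,0,0],4],[[0,0,0],[0,0,0],4]]'
python3 - <<'E'
from h import *
im,d=snap('side')
for o in r.outline_of('side','cheese_orange')[:1]:
    P=cloud('side',o['mask'],d); zt=np.percentile(P[:,2],97); Q=P[P[:,2]>zt-.004]
    print(zt.round(4),P[:,2].min().round(4),Q.mean(0).round(4),cv2.minAreaRect((Q[:,:2]*1000).astype(np.float32)))
E
python3 rel.py .4827 .005 .0883 0
```

```text
t: 32.45
ee_pos: [0.4814, 0.0046, 0.0951]
tcp_rot: [180.0, -0.1, -0.2]
ft_force: [0.2, -0.6, -1.7]
finger_gap: 0.648
gripper_force: 40.1
0.0957 -0.0014 [0.4689 0.0107 0.0939] ((479.2625732421875, 6.220607757568359), (54.80350112915039, 53.932437896728516), 0.4235048294067383)
shift [ 0.14 -0.06  0.68] turn [ 0.01 -0.08 -0.19]
```

```bash

python3 -m inch '[[[0,0.1,0.3],[0,0,0],4],[[0,0.1,0.5],[0,0,0],4],[[0,0.1,0.6],[0,0,0],4],[[0,0.1,0.7],[0,0,0],4],[[0,0.1,0.7],[0,0,0],4]]'
python3 -m inch '[[[0,0,0.1],[0,0,0],4],[[0,0,0.1],[0,0,0],4]]'
```

```text
t: 33.05
ee_pos: [0.4809, 0.0033, 0.0881]
tcp_rot: [-180.0, 0.1, -0.2]
ft_force: [-2.7, -0.4, 5.0]
finger_gap: 0.646
gripper_force: 40.8
t: 33.25
ee_pos: [0.481, 0.0033, 0.0881]
tcp_rot: [-180.0, 0.1, -0.2]
ft_force: [-5.4, -0.2, 10.5]
finger_gap: 0.645
gripper_force: 41.6
```

```bash

python3 -m inch '[[[0,0,-0.1],[0,0,0],7.8],[[0,0,-0.1],[0,0,0],7.8],[[0,0,-0.1],[0,0,0],7.8],[[0,0,-4],[0,0,0],7.8],[[0,0,-9],[0,0,0],7.8]]'
python3 -m inch '[[[0,0,-3],[0,0,0],7.8],[[1,-5,-3],[0,0,-8],7.8],[[2,-10,-3],[0,0,-16],7.8],[[3,-15,-3],[0,0,-24],7.8],[[4,-20,-3],[0,0,-32],7.8]]'
python3 -m inch '[[[0,0,0],[0,0,-8],7.8],[[0,0,0],[0,0,-16],7.8],[[0,0,0],[0,0,-24],7.8],[[0,0,0],[0,0,-32],7.8],[[0,0,0],[0,0,-40],7.8]]'
python3 -m inch '[[[0,0,0],[0,0,-8],7.8],[[0,0,0],[0,0,-16],7.8],[[0,0,0],[0,0,-18],7.8],[[0,0,0],[0,0,-18],7.8]]'
python3 rel.py .55 .33 .18 90
```

```text
t: 33.75
ee_pos: [0.4786, 0.0038, 0.1741]
tcp_rot: [-179.9, 0.4, -0.2]
ft_force: [1.4, -0.7, -0.1]
finger_gap: 0.914
gripper_force: 0.0
t: 34.25
ee_pos: [0.521, 0.2011, 0.2063]
tcp_rot: [180.0, -0.0, 32.1]
ft_force: [1.2, -0.8, 0.2]
finger_gap: 0.915
gripper_force: 0.0
t: 34.75
ee_pos: [0.5207, 0.1994, 0.2058]
tcp_rot: [-180.0, 0.0, 72.1]
ft_force: [0.7, 0.0, 1.2]
finger_gap: 0.914
gripper_force: 0.0
t: 35.15
ee_pos: [0.5207, 0.1993, 0.2059]
tcp_rot: [-180.0, 0.0, 89.8]
ft_force: [0.5, 1.5, 1.0]
finger_gap: 0.912
gripper_force: 0.0
shift [13.08  2.88  2.59] turn [-0.03  0.   -0.21]
```

```bash

python3 -m inch '[[[13,2.9,0],[0,0,0],7.8],[[13,2.9,0],[0,0,0],7.8],[[13,2.9,2],[0,0,0],7.8],[[13,2.9,2.5],[0,0,0],7.8],[[13,2.9,2.5],[0,0,0],7.8]]'
python3 -m inch '[[[0,0,4],[0,0,0],7.8],[[0,0,8],[0,0,0],7.8],[[0,0,11.5],[0,0,0],7.8],[[0,0,13],[0,0,0],7.8],[[0,0,13],[0,0,0],7.8]]'
python3 -m inch '[[[0,0,0],[0,0,0],7],[[0,0,0],[0,0,0],4],[[0,0,0],[0,0,0],4],[[0,0,0],[0,0,0],4],[[0,0,0],[0,0,0],4]]' 35
python3 -m inch '[[[0,0,0],[0,0,0],4],[[0,0,0],[0,0,0],4]]'
python3 -m inch '[[[0,0,-3],[0,0,0],4],[[0,0,-8],[0,0,0],4],[[0,0,-12],[0,0,0],4],[[0,0,-13],[0,0,0],4],[[0,0,-13],[0,0,0],4]]'
python3 rel.py .4785 -.0655 .18 90
```

```text
t: 35.65
ee_pos: [0.5492, 0.3293, 0.1791]
tcp_rot: [-179.8, 0.1, 89.8]
ft_force: [0.4, -0.3, -0.1]
finger_gap: 0.91
gripper_force: 0.0
t: 36.15
ee_pos: [0.5489, 0.3276, 0.0493]
tcp_rot: [-179.7, 0.1, 89.7]
ft_force: [0.5, -0.1, 0.9]
finger_gap: 0.915
gripper_force: 0.0
t: 36.65
ee_pos: [0.5524, 0.33, 0.0549]
tcp_rot: [179.7, -0.1, 89.8]
ft_force: [-0.6, -0.4, 6.3]
finger_gap: 0.629
gripper_force: 37.8
t: 36.85
ee_pos: [0.5524, 0.33, 0.0549]
tcp_rot: [179.7, -0.1, 89.8]
ft_force: [-0.5, -0.7, 6.2]
finger_gap: 0.625
gripper_force: 37.8
t: 37.35
ee_pos: [0.5514, 0.3298, 0.1844]
tcp_rot: [179.7, -0.1, 89.8]
ft_force: [0.6, 0.2, -1.3]
finger_gap: 0.62
gripper_force: 37.9
shift [-39.55  -7.16   0.31] turn [ 0.3  -0.12 -0.19]
```

```bash

python3 -m inch '[[[-20,-3.6,0],[0,0,0],4],[[-20,-3.6,0],[0,0,0],4],[[-20,-3.6,0],[0,0,0],4],[[-20,-3.6,0],[0,0,0],4],[[-20,-3.6,0],[0,0,0],4]]'
python3 -m inch '[[[-19.6,-3.6,0],[0,0,0],4],[[-19.6,-3.6,0],[0,0,0],4],[[-19.6,-3.6,0],[0,0,0],4],[[-19.6,-3.6,0],[0,0,0],4],[[-19.6,-3.6,0],[0,0,0],4]]'
python3 -m inch '[[[0,0,3],[0,0,0],4],[[0,0,6],[0,0,0],4],[[0,0,7.3],[0,0,0],4],[[0,0,7.3],[0,0,0],4],[[0,0,7.3],[0,0,0],4]]'
python3 -m inch '[[[0,0,0],[0,0,0],4],[[0,0,0],[0,0,0],4]]'
python3 - <<'E'
from h import *
im,d=snap('side')
for o in r.outline_of('side','cheese_brown')[:1]:
    P=cloud('side',o['mask'],d); zt=np.percentile(P[:,2],90); Q=P[abs(P[:,2]-zt)<.004]
    print(o['confidence'],zt.round(4),Q.mean(0).round(4),cv2.minAreaRect((Q[:,:2]*1000).astype(np.float32)))
E
python3 rel.py .479 -.0655 .1009 90
```

```text
t: 37.85
ee_pos: [0.5107, 0.125, 0.1776]
tcp_rot: [-179.6, 0.1, 89.5]
ft_force: [-0.8, -0.1, -0.9]
finger_gap: 0.626
gripper_force: 37.8
t: 38.35
ee_pos: [0.4751, -0.0706, 0.1791]
tcp_rot: [-179.8, 0.0, 89.4]
ft_force: [0.3, 1.4, -2.6]
finger_gap: 0.627
gripper_force: 37.8
t: 38.85
ee_pos: [0.4771, -0.066, 0.1083]
tcp_rot: [-180.0, -0.0, 89.9]
ft_force: [-0.2, 0.5, -1.0]
finger_gap: 0.624
gripper_force: 37.8
t: 39.05
ee_pos: [0.478, -0.0667, 0.1099]
tcp_rot: [179.8, 0.1, 89.8]
ft_force: [0.2, 0.3, -1.7]
finger_gap: 0.623
gripper_force: 37.8
0.78 0.1152 [ 0.4785 -0.063   0.1142] ((479.7152404785156, -64.15382385253906), (49.388858795166016, 49.04364776611328), 41.158565521240234)
shift [0.12 0.14 0.86] turn [ 0.12  0.04 -0.19]
```

Brown is at (.479,-.064), on its target, with about 9 mm still to lower.

```bash

python3 -m inch '[[[0,0,0.3],[0,0,0],4],[[0,0,0.5],[0,0,0],4],[[0,0,0.7],[0,0,0],4],[[0,0,0.8],[0,0,0],4],[[0,0,0.8],[0,0,0],4]]'
python3 -m inch '[[[0,0,0.1],[0,0,0],4],[[0,0,0.1],[0,0,0],4]]'
```

```text
t: 39.65
ee_pos: [0.4769, -0.0666, 0.101]
tcp_rot: [-179.9, -0.0, 89.8]
ft_force: [-2.7, 1.8, 5.5]
finger_gap: 0.627
gripper_force: 38.5
t: 39.85
ee_pos: [0.4769, -0.0666, 0.1009]
tcp_rot: [-179.9, -0.0, 89.8]
ft_force: [-6.3, 1.1, 9.5]
finger_gap: 0.623
gripper_force: 39.2
```

```bash

python3 -m inch '[[[0,0,-0.1],[0,0,0],7.8],[[0,0,-0.1],[0,0,0],7.8],[[0,0,-0.1],[0,0,0],7.8],[[0,0,-4],[0,0,0],7.8],[[0,0,-9],[0,0,0],7.8]]'
python3 -m inch '[[[20,-2.8,-1],[0,0,0],7.8],[[20,-2.8,-1],[0,0,0],7.8],[[20,-2.8,-1],[0,0,0],7.8],[[20,-2.8,-1],[0,0,0],7.8],[[20,-2.8,-1],[0,0,0],7.8]]'
python3 -m inch '[[[19.7,-2.8,0],[0,0,0],7.8],[[19.7,-2.8,0],[0,0,0],7.8],[[19.7,-2.8,0],[0,0,0],7.8],[[19.7,-2.8,0],[0,0,0],7.8],[[19.7,-2.8,0],[0,0,0],7.8]]'
python3 -m inch '[[[0,0,0],[0,0,0],7.8]]'
python3 - <<'E'
from h import *
T=tool(); im,d=snap('wrist')
for o in r.outline_of('wrist','cheese_white')[:3]:
    P=cloud('wrist',o['mask'],d,T); zt=np.percentile(P[:,2],90); Q=P[abs(P[:,2]-zt)<.004]
    print(round(o['confidence'],2),zt.round(4),Q.mean(0).round(4))
E
python3 rel.py .4205 .3295 .041 90
```

```text
t: 40.35
ee_pos: [0.4748, -0.0658, 0.1871]
tcp_rot: [-179.6, -0.2, 89.8]
ft_force: [0.5, -0.3, 0.3]
finger_gap: 0.912
gripper_force: 0.0
t: 40.85
ee_pos: [0.4484, 0.1381, 0.1996]
tcp_rot: [180.0, -0.1, 90.2]
ft_force: [0.2, -0.6, -0.6]
finger_gap: 0.912
gripper_force: 0.0
t: 41.35
ee_pos: [0.4214, 0.3345, 0.1992]
tcp_rot: [180.0, -0.1, 90.1]
ft_force: [-0.1, 0.3, 1.1]
finger_gap: 0.915
gripper_force: 0.0
t: 41.45
ee_pos: [0.4221, 0.331, 0.1988]
tcp_rot: [-180.0, 0.1, 89.9]
ft_force: [-0.4, 0.2, -0.3]
finger_gap: 0.913
gripper_force: 0.0
0.95 0.0487 [0.4207 0.3281 0.0478]
0.71 0.0358 [0.7001 0.147  0.0353]
shift [ 1.000e-02 -2.000e-01  1.579e+01] turn [-0.03  0.05 -0.26]
```

```bash

python3 -m inch '[[[-0.1,-0.1,5],[0,0,0],7.8],[[-0.1,-0.1,9],[0,0,0],7.8],[[-0.1,-0.1,13],[0,0,0],7.8],[[-0.1,-0.1,15.6],[0,0,0],7.8],[[-0.1,-0.1,15.6],[0,0,0],7.8]]'
python3 -m inch '[[[0,0,0],[0,0,0],7],[[0,0,0],[0,0,0],4],[[0,0,0],[0,0,0],4],[[0,0,0],[0,0,0],4],[[0,0,0],[0,0,0],4]]' 35
python3 -m inch '[[[0,0,0],[0,0,0],4],[[0,0,0],[0,0,0],4]]'
python3 -m inch '[[[0,0,-3],[0,0,0],4],[[0,0,-8],[0,0,0],4],[[0,0,-12],[0,0,0],4],[[0,0,-13],[0,0,0],4],[[0,0,-13],[0,0,0],4]]'
python3 rel.py .479 .075 .172 90
```

```text
t: 42.05
ee_pos: [0.4188, 0.3263, 0.0392]
tcp_rot: [-179.5, 0.3, 89.6]
ft_force: [1.4, 0.1, 0.8]
finger_gap: 0.911
gripper_force: 0.0
t: 42.55
ee_pos: [0.4233, 0.3303, 0.0461]
tcp_rot: [179.7, -0.1, 89.8]
ft_force: [-0.2, -1.8, 6.7]
finger_gap: 0.629
gripper_force: 37.6
t: 42.75
ee_pos: [0.4233, 0.3303, 0.0461]
tcp_rot: [179.7, -0.1, 89.8]
ft_force: [0.7, -2.4, 6.9]
finger_gap: 0.621
gripper_force: 37.7
t: 43.25
ee_pos: [0.4223, 0.3303, 0.176]
tcp_rot: [179.7, -0.1, 89.8]
ft_force: [-1.0, -0.2, -1.6]
finger_gap: 0.623
gripper_force: 37.8
shift [-25.52   5.75   0.36] turn [ 0.27 -0.15 -0.19]
```

```bash

python3 -m inch '[[[-20,4.5,0],[0,0,0],4],[[-20,4.5,0],[0,0,0],4],[[-20,4.5,0],[0,0,0],4],[[-20,4.5,0],[0,0,0],4],[[-20,4.5,0],[0,0,0],4]]'
python3 -m inch '[[[-5.4,1.2,0],[0,0,0],4],[[-5.4,1.2,0],[0,0,0],4],[[-5.4,1.2,3],[0,0,0],4],[[-5.4,1.2,6],[0,0,0],4],[[-5.4,1.2,7.3],[0,0,0],4]]'
python3 -m inch '[[[0,0,0],[0,0,0],4],[[0,0,0],[0,0,0],4],[[0,0,0],[0,0,0],4]]'
python3 - <<'E'
from h import *
im,d=snap('side')
for o in r.outline_of('side','cheese_white')[:6]:
    P=cloud('side',o['mask'],d); zt=np.percentile(P[:,2],90); Q=P[abs(P[:,2]-zt)<.004]
    if np.hypot(*(Q.mean(0)[:2]-[.478,.074]))<.06: print(o['confidence'],zt.round(4),Q.mean(0).round(4),cv2.minAreaRect((Q[:,:2]*1000).astype(np.float32)))
E
python3 rel.py .479 .0755 .0921 90
```

```text
t: 43.75
ee_pos: [0.4649, 0.1251, 0.1707]
tcp_rot: [-179.8, 0.1, 89.5]
ft_force: [0.2, 0.4, -1.3]
finger_gap: 0.622
gripper_force: 37.8
t: 44.25
ee_pos: [0.4738, 0.0762, 0.0957]
tcp_rot: [-179.5, -0.0, 89.8]
ft_force: [0.0, -0.1, -2.6]
finger_gap: 0.627
gripper_force: 37.8
t: 44.55
ee_pos: [0.4785, 0.0758, 0.1017]
tcp_rot: [179.9, 0.0, 89.8]
ft_force: [0.8, -1.3, -0.3]
finger_gap: 0.626
gripper_force: 37.8
shift [-0.01  0.05  0.98] turn [ 0.17  0.01 -0.18]
```

```bash

python3 -m inch '[[[0,0,0.3],[0,0,0],4],[[0,0,0.5],[0,0,0],4],[[0,0,0.7],[0,0,0],4],[[0,0,0.9],[0,0,0],4],[[0,0,0.9],[0,0,0],4]]'
python3 -m inch '[[[0,0,0.1],[0,0,0],4],[[0,0,0.1],[0,0,0],4]]'
```

```text
t: 45.15
ee_pos: [0.4774, 0.0754, 0.0922]
tcp_rot: [-179.9, 0.0, 89.8]
ft_force: [-3.7, 0.0, 3.8]
finger_gap: 0.627
gripper_force: 38.5
t: 45.35
ee_pos: [0.4775, 0.0754, 0.0921]
tcp_rot: [-179.9, 0.0, 89.8]
ft_force: [-6.1, 0.1, 10.5]
finger_gap: 0.626
gripper_force: 39.0
```

Release, retreat over the tray, and check with the top camera.

```bash

python3 -m inch '[[[0,0,-0.1],[0,0,0],7.8],[[0,0,-0.1],[0,0,0],7.8],[[0,0,-0.1],[0,0,0],7.8],[[0,0,-4],[0,0,0],7.8],[[0,0,-9],[0,0,0],7.8]]'
python3 -m inch '[[[0,0,-4],[0,0,0],7.8],[[20,0,-6],[0,0,0],7.8],[[20,0,-6],[0,0,0],7.8],[[20,0,-6],[0,0,0],7.8],[[20,0,-6],[0,0,0],7.8]]'
python3 -m inch '[[[15,0,0],[0,0,0],7.8],[[15,0,0],[0,0,0],7.8],[[15,0,0],[0,0,0],7.8],[[15,0,0],[0,0,0],7.8]]'
python3 - <<'E'
from h import *
im,d=snap('top'); cv2.imwrite('pics/t9.png',im[180:380,140:540].repeat(2,0).repeat(2,1))
v,u=np.mgrid[0:480,0:640]
W=world('top',np.c_[u.ravel(),v.ravel()],d.ravel()).reshape(480,640,3)
def rep(n,x,y,rr,zlo,zhi):
    m=(d>0)&(np.hypot(W[...,0]-x,W[...,1]-y)<rr)&(W[...,2]>zlo)&(W[...,2]<zhi)
    m=cv2.morphologyEx(m.astype(np.uint8),cv2.MORPH_OPEN,np.ones((3,3),np.uint8))>0; P=W[m]
    print(n,m.sum(),np.median(P[:,2]).round(4),P.mean(0).round(4))
rep('white',.475,.07,.04,.085,.11); rep('orange',.477,.003,.042,.08,.11); rep('brown',.478,-.065,.035,.096,.12)
for n,x,y in [('dl',.568,.16),('df',.47,.16),('dr',.565,-.155)]: rep(n,x,y,.05,.067,.09)
rep('brick',.516,-.371,.06,.095,.11)
E
```

```text
t: 45.85
ee_pos: [0.475, 0.0755, 0.1781]
tcp_rot: [-179.5, -0.0, 89.8]
ft_force: [1.5, 0.4, -0.4]
finger_gap: 0.915
gripper_force: 0.0
t: 46.35
ee_pos: [0.4779, 0.2762, 0.2404]
tcp_rot: [180.0, -0.0, 89.8]
ft_force: [0.7, -0.7, 0.2]
finger_gap: 0.917
gripper_force: 0.0
t: 46.75
ee_pos: [0.4774, 0.4293, 0.239]
tcp_rot: [-179.9, -0.1, 90.1]
ft_force: [0.3, 0.3, 0.6]
finger_gap: 0.914
gripper_force: 0.0
white 406 0.0932 [0.4767 0.072  0.093 ]
orange 562 0.0873 [0.478  0.0032 0.0871]
brown 418 0.1056 [ 0.4759 -0.065   0.1053]
dl 573 0.0752 [0.5667 0.1613 0.075 ]
df 596 0.0752 [0.4685 0.1642 0.0751]
dr 570 0.0756 [ 0.5639 -0.1547  0.0754]
brick 846 0.1038 [ 0.516  -0.3698  0.1036]
```

View pics/t9.png

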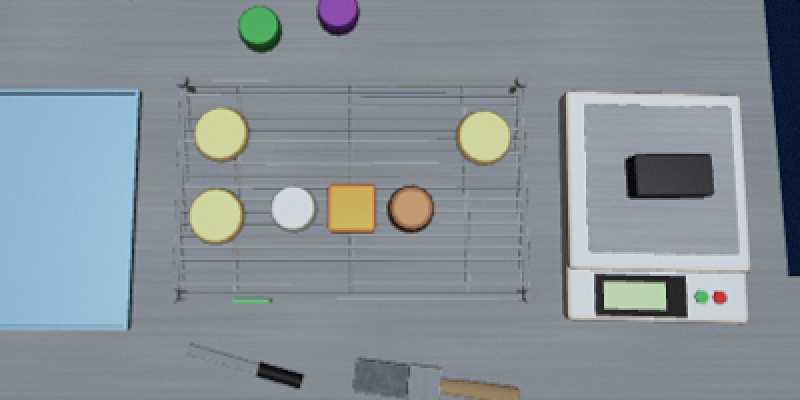

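All three cheeses are back, within 3 mm of where they started: white (293,208), orange (352,208) and brown (411,208). The brick is centred on the pan at (671,175) and the cream cheeses haven't moved, so I'm handing in.

```bash
python3 -c "
from station import r
print(r.finish_job())"
```

```text
the job is handed in; nothing more can be done
None
```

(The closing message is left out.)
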